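Tuck the head flashing under the shingles and hold it down for nailing

TASK

Slide the stop along its track until its right-hand face is on the pencil line on the roof board. Then take the long aluminium flashing and push its flat leg under the overhanging shingles, without prying them up, until it is fully home against the lath beneath them and square, with its left end up against the stop, which stays on its line. Finish while still holding the flashing, firmly pressed down flat on the roof board, as if for a mate to nail it; do not let go, and leave the other things on the bench where they are.

Things in the scene. Friction and masses are not known exactly. Their poses are not given: they have to be found in the camera images.
- jig: dark film-faced plywood assembly jig 300 x 440 mm, fixed on the bench, holding a small level roof panel. Origin on the bench below the middle of the overhanging shingles' lower edge; x points up the roof (away from the robot, under the shingles), y left along that edge, z up. The stop's aluminium track runs along y at the front, x = -142 to -114 mm, top 28 mm above the bench
- roof_board: the panel's wooden boarding, fixed; origin and axes as the jig's; its top is 30 mm above the bench. Bare from x = -108 mm to the shingles' edge at x = 0
- shingle_edge (a point): point on the boards right below the middle of the overhanging shingles' lower edge; axes as the jig's. Three cedar shingles 7 mm thick overhang the boards over y = -199 to 199 mm with an open gap 8 mm high below them; 46 mm behind their edge a lath closes the gap. A second course on top reaches 53 mm above the bench (x = 78 to 138 mm)
- shingle_right (a joint): lift of the right-hand overhanging shingle about its nailed upper edge, 125 mm from its lower edge, rad; 0 = lying down. It yields stiffly upwards (5 N m/rad)
- shingle_mid (a joint): the same for the middle shingle
- shingle_left (a joint): the same for the left-hand shingle
- stop (a joint): sliding stop on the track, m: 0 at the left end of its travel, growing to the right (jig -y), to 0.30. Stiff to slide (about 6 N) and stays where it is left
- stop_grip (a point): middle of the stop's black block, 50 mm above the bench. Block 34 mm (jig x) by 30 mm (jig y), 28 to 62 mm above the bench, with a 25 mm knob on top up to 79 mm; can be gripped across y from above. From its far side an aluminium arm, 10 mm thick, 33 to 57 mm above the bench, reaches over the boards to 13 mm before the shingles' edge
- stop_face (a point): point at the boards' height on the stop's right-hand (jig -y) face, the face that goes on the pencil line and that the flashing's end meets; it is 38 mm (jig x) before the shingles' edge. Block and arm share this face
- mark: pencil line 3 mm wide on the bare roof boards, running along jig x from the front edge to the shingles, with a small tick beside it near the front; origin on the line's centre, at the shingles' edge, on the boards; axes as the jig's
- flashing: the long L-shaped aluminium flashing, loose, 0.12 to 0.24 kg: flat leg 80 mm wide, 200 mm long, 3 mm thick, lying on the bench, with an upstand 46 mm high along one long edge. Origin on the underside, mid length, at the upstand's outer (back) face; x across the flat leg to its free edge (to be tucked), y along the length, z up. Home, its axes are as the jig's
- upstand (a point): where to pinch the flashing, closing along its x: middle of the folded hem, 9 mm thick, that forms the top 26 mm of the upstand; 34 mm above the underside, 4.5 mm from the back face. Home, the back face is 34 mm before the shingles' edge
- edge_left (a point): left (+y) corner of the flashing's tucked edge, on the underside, 80 mm from the back face, 2 mm in from the end
- edge_right (a point): right (-y) corner of the same edge, likewise
- flashing_end (a point): left (+y) end of the flashing at the foot of the upstand, 3 mm above the underside, 100 mm from mid length
- offcut: short offcut of the same flashing profile, only 85 mm long; a bystander
- nail_tin: round open tin of nails, 80 mm across, 42 mm high; a bystander
- tape_measure: tape measure, 68 x 36 x 62 mm high; a bystander
- hammer: hammer lying flat, 300 mm long; a bystander
- pencil: flat carpenter's pencil lying on the upper course of shingles, 150 mm long along y, 7 mm high; a bystander
There are look-alikes about, which are no part of the job. There is more than one size of the flashing; the job needs the smaller.

How it is judged:
On the way, in this order (a step that is already met when the one before it is completed fails the run):
1. the stop stands on the pencil line (y of stop_face in the frame of mark between -0.004 and 0.004 m), for 0.3 s.
2. the flashing's edge is under the shingles, on the boards (x of each of edge_left, edge_right in the frame of shingle_edge above 0.012 m and z of each of edge_left, edge_right in the frame of shingle_edge below 0.006 m and z of flashing_end in the frame of shingle_edge below 0.009 m), for 0.2 s.
At the end, for the whole second after the job is handed in: Both corners of the edge 40 mm or more past the shingle edge (lath at 46), flashing within 4 mm of flat, its left end within 5 mm of the stop, stop within 4 mm of the line, shingles down (0.03 rad), flashing still, gripper on it, more than 4 N on the boards (all of step 1 and x of each of edge_left, edge_right in the frame of shingle_edge above 0.04 m and z of each of edge_left, edge_right in the frame of shingle_edge below 0.004 m and z of flashing_end in the frame of shingle_edge below 0.007 m and angle between flashing's own z axis and vertical below 0.05 rad and y of flashing_end in the frame of stop_face between -0.005 and 0.003 m and contact force between flashing and roof_board above 4 N and contact force between the fingers and flashing above 2 N and value of joint each of shingle_right, shingle_mid, shingle_left below 0.03 rad and linear speed of flashing below 0.01 m/s); the arm keeps its last pose, push and grip.
It fails at once if a shingle was pried up more than about 6 mm at its lower edge (value of joint any of shingle_right, shingle_mid, shingle_left above 0.05 rad).
It fails at once if another thing on the bench was moved by more than 25 mm (distance of any of offcut, nail_tin, tape_measure, hammer, pencil from where it was at the start of the episode above 0.025 m).
It also fails if it takes over 69 s, if anything falls off the work surface, if the arm or the gripper's body presses on something with over 40 N, if the wrist force passes 120 N, or if a joint passes its speed limit or range.

ROBOT

A 6-joint arm with a two-finger parallel gripper is mounted at the origin on the work surface. World frame = base frame: x ahead of the robot, y to its left, z up, the work surface at z = 0. Lengths are in m, angles in rad, forces in N, time in s.
With the tool pointing down it reaches from about 0.35 to 0.975 m from the base axis. Payload 4.9 kg.
Tool frame: the origin (TCP) lies between the finger pads; the fingertips stand 22 mm ahead of it and the grasp point (between the pads) lies 3 mm ahead of it; z points along the fingers, y is the line along which they close (so a half turn about z gives the same grasp; the last joint's range is limited). The gripper opens to 85 mm and grips with 20 to 120 N. Pads are 22 mm wide; open, the fingers measure 114 mm over their backs; the gripper's body (76 mm by 85 mm) begins 54 mm behind the grasp point. The pads swing forward as they close: fully open they stand 13 mm farther back than shut.
Start: joints at [-1.414, 0.053, 1.613, -0, 1.476, -0.119], TCP at [0.17, -0.601, 0.225] pointing down, gripper open.
Joint ranges: [-3.01, 3.01], [-1.01, 2.22], [0.06, 2.58], [-1.02, 4.17], [0.09, 2.62], [-3.14, 3.14]. Speed limits (rad/s): [2.57, 2.57, 3.14, 3.14, 3.14, 3.14].

INTERFACE

Orientations are given as a unit quaternion [w, x, y, z].
In Python, from plant import state, grab_frame, get_calibration, job_done, recognise, regions_of gives the robot as it stands.
- The arm moves only by the tool apply_moves, never from a script. Its argument "targets" is a list of rows, each an object with "translation": the shift along the tool's x, y, z normalised to -1 to 1, where 1 is 100 mm, a list of three; "twist": the turn about the tool's z normalised to -1 to 1, where 1 is 0.1 rad; "hand": the opening, from 0 (shut) to 1 (fully open). A call has 1 to 8 rows; each row shifts and turns the commanded pose from where the row before left it, along the tool's axes as they then stand; what a row does not reach is not made up. A row lasts 1/10 s, in which the tool goes at most 50 mm and 8.59 degrees, less where a joint would pass 70% of its speed; a pose out of reach is approached as far as the arm can. A call with a number of a shift or a turn outside -1 to 1 is refused whole. A call with a gripper value outside its range is refused whole. The fingers move at their own pace and stop on an object; the grip force is fixed at half the most. Time passes only in rows, so rows that do not move let the fingers close. It gives the time, the measured TCP pose, the force, the opening and the grip force at its end, in the units of the state.
- state(): the state, without advancing time (a new reading comes with each control period).
- grab_frame(name): name is "side" or "top"; returns the picture (480x640x3 uint8, red, green, blue); there is no depth.
- get_calibration(name): a dict with "camera_matrix" (3x3 intrinsics, pixels), "D" ([k1, k2, p1, p2, k3] as OpenCV has them; the pictures are not rectified), "pose" (4x4, takes a point from camera to world coordinates). Camera axes: x right, y up, looking along -z (the intrinsics and any distortion apply to the point x, -y, -z); pixel columns grow to the right and rows downward; lengths in m; the calibration is good to about 2 mm. A picture is of the moment at which its call begins. get_calibration takes no time and is no camera call.
- job_done(): hands the job in; it is judged then, once.
Trained networks look in the newest picture that a camera, given by its name, has taken for a name from the list of things; names that differ only in an ending like _2 or _b are one class to them, and where a whole thing is asked for, a point or a joint stands for the part that bears it (a point fixed in the world has none). Each returns a list of dicts, best first, with "score" (0 to 1); they miss things now and then, are a little off and sometimes report something else, mostly with a low value. They report only what shows in the picture. A call takes as long as a camera call. They do not tell look-alikes from the thing itself.
- recognise(camera, query): "point" ([x, y, z] in m, in world coordinates, good to about 4 mm: the middle of the surface that is visible of it).
- regions_of(camera, query): "pixels" (480x640 bool, what is visible of it).
The state is a dict: "time": time; "joint_pos": joint angles; "joint_vel": joint speeds; "joint_efforts": joint torques, N m; "tool_pos": TCP position; "tool_rot": TCP orientation; "contact_force": force on the tool from outside, world axes, zero at the start; "ft_torque": the same for the moment, N m; "gripper_width": opening from 0.0 (shut) to 1.0 (fully open); "grasp_force": force on a finger pad.
Only numpy, scipy, OpenCV 4.12 (cv2) and the standard library are available. Lean on these libraries where they do the work, as an engineer would, in place of code of your own. Each camera call takes 0.05 s, during which the arm holds its last target. There are 200 camera calls.

## Working session

There is one attempt and no reset: what is moved stays moved. The work goes in short steps, Python scripts to look and compute and a tool call to move; the robot and the scene stay as the last step left them, time stands still between calls to the robot, and variables do not carry over. Pictures are saved under pics/ and viewed, at most 10 in all, crops included, and the job is handed in when it is done.

Besides the shell and the picture viewer there is one more tool, called after "Call:" by a JSON object that holds its "name" and its "arguments". apply_moves: Moves the arm, as the interface text tells. Its arguments: {"type":"object","properties":{"targets":{"type":"array"}},"required":["targets"]}

```bash
mkdir -p pics; ls; cat > h.py <<'E'
import numpy as np, cv2
from plant import *
def proj(cam,P):
    c=get_calibration(cam);T=np.linalg.inv(np.array(c['pose']));P=np.atleast_2d(P)
    q=(T[:3,:3]@P.T).T+T[:3,3];q=q*[1,-1,-1]
    return cv2.projectPoints(q.reshape(-1,1,3),np.zeros(3),np.zeros(3),np.array(c['camera_matrix'],float),np.array(c['D'],float))[0].reshape(-1,2)
def onz(cam,uv,z):
    c=get_calibration(cam);T=np.array(c['pose'])
    n=cv2.undistortPoints(np.array(uv,float).reshape(-1,1,2),np.array(c['camera_matrix'],float),np.array(c['D'],float)).reshape(-1,2)
    d=np.c_[n[:,0],-n[:,1],-np.ones(len(n))]@T[:3,:3].T;o=T[:3,3]
    return o+d*((np.reshape(z,(-1,1))-o[2])/d[:,2:])
def snap(cam,name):
    im=grab_frame(cam);cv2.imwrite(f'pics/{name}.png',im[:,:,::-1]);return im
E
python3 - <<'E'
from h import *
np.set_printoptions(precision=4,suppress=True)
s=state();print(s['time'],s['tool_pos'],s['tool_rot'],s['gripper_width'])
for c in('top','side'):
    snap(c,c+'0');print(c,np.array(get_calibration(c)['pose'])[:3,3])
    for q in ('jig','roof_board','stop','stop_grip','mark','flashing','upstand','offcut','nail_tin','tape_measure','hammer','pencil'):
        print(c,q,[(np.round(r['point'],3).tolist(),round(r['score'],2)) for r in recognise(c,q)[:3]])
E
```

```text
pics
0.0 [ 0.1701 -0.6007  0.2237] [-0.0011  0.9905  0.1375 -0.    ] 0.9985641251884175
top [ 0.2606 -0.0205  1.2112]
top jig [([0.566, 0.063, 0.033], 0.84)]
top roof_board [([0.529, 0.06, 0.029], 0.93)]
top stop [([0.454, 0.219, 0.058], 0.85), ([0.616, 0.065, 0.044], 0.71)]
top stop_grip [([0.451, 0.219, 0.059], 0.64), ([0.499, -0.286, 0.006], 0.43)]
top mark [([0.451, 0.223, 0.056], 0.54)]
top flashing [([0.22, -0.359, 0.002], 0.98), ([0.502, -0.286, 0.001], 0.78)]
top upstand [([0.221, -0.36, 0.007], 0.86), ([0.498, -0.286, 0.006], 0.83)]
top offcut [([0.675, -0.317, 0.005], 0.74)]
top nail_tin []
top tape_measure [([0.42, 0.469, 0.059], 0.62)]
top hammer [([0.568, -0.501, 0.028], 0.94)]
top pencil [([0.681, 0.12, 0.061], 0.8), ([0.524, 0.057, 0.031], 0.22)]
side [0.1528 0.6522 0.8864]
side jig [([0.56, 0.119, 0.03], 0.96)]
side roof_board [([0.523, 0.09, 0.031], 0.62)]
side stop [([0.453, 0.228, 0.054], 0.61)]
side stop_grip [([0.451, 0.227, 0.058], 0.83)]
side mark [([0.683, 0.124, 0.061], 0.72), ([0.491, 0.179, 0.033], 0.59)]
side flashing [([0.294, -0.319, 0.03], 0.85), ([0.493, -0.292, 0.001], 0.65), ([0.561, 0.123, 0.029], 0.65)]
side upstand [([0.298, -0.322, 0.031], 0.97), ([0.495, -0.292, 0.007], 0.65)]
side offcut [([0.678, -0.332, 0.002], 0.93)]
side nail_tin [([0.504, 0.487, 0.026], 0.58)]
side tape_measure [([0.419, 0.477, 0.058], 0.94)]
side hammer [([0.554, -0.496, 0.02], 0.86), ([0.522, 0.089, 0.026], 0.34)]
side pencil [([0.682, 0.126, 0.061], 0.56)]
```

View pics/top0.png

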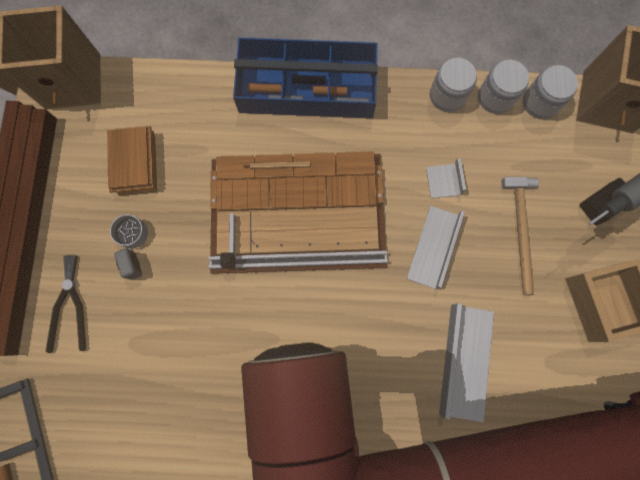

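View pics/side0.png

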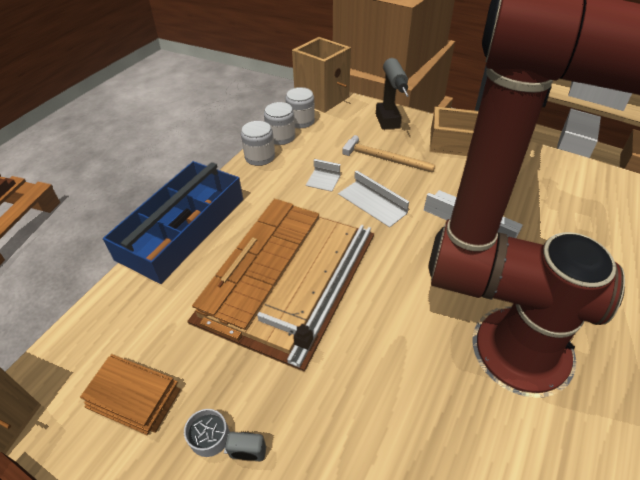

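The top view shows the stop at (228,260) with its arm at x≈233. The pencil line is at x≈251, with its tick at (257,245). The smaller flashing is at (437,248) with its upstand on the right. The larger one is at (468,362) and the offcut at (445,180). I'll enlarge these areas to measure.

```bash
python3 - <<'E'
import cv2,numpy as np
im=cv2.imread('pics/top0.png')
a=cv2.resize(im[195:280,205:325],None,fx=6,fy=6,interpolation=cv2.INTER_CUBIC)
cv2.imwrite('pics/c1.png',a)
b=cv2.resize(im[150:290,205:395],None,fx=4,fy=4,interpolation=cv2.INTER_CUBIC);cv2.imwrite('pics/c3.png',b)
b=cv2.resize(im[200:295,400:475],None,fx=6,fy=6,interpolation=cv2.INTER_CUBIC);cv2.imwrite('pics/c2.png',b)
E
```

```text
(no output)
```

View pics/c3.png

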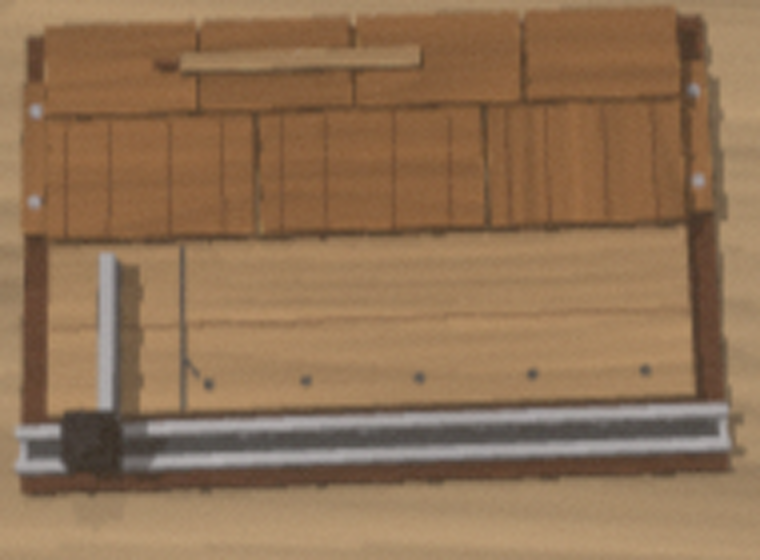

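View pics/c2.png

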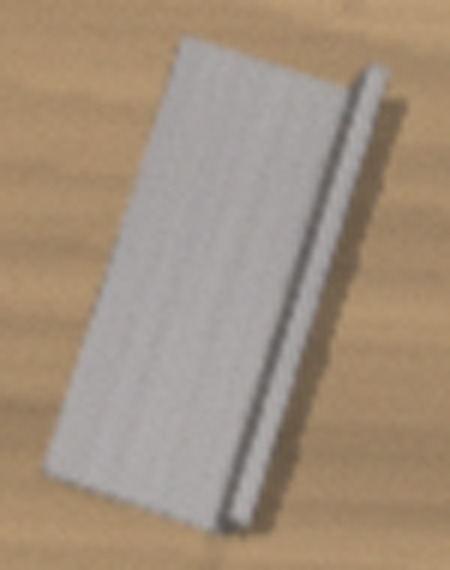

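View pics/c1.png

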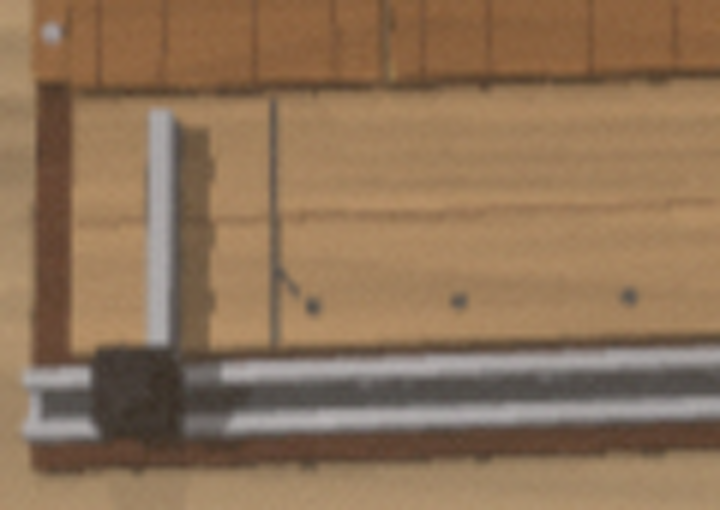

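```bash
python3 - <<'E'
from h import *
np.set_printoptions(precision=4,suppress=True)
def c(p,o,f): return (np.array(p,float)+.5)/f-.5+o
def yaw(d): return np.degrees(np.arctan2(d[1],d[0]))
L=onz('top',c([(274,100),(275,345)],[205,195],6),.03);print('line',L,yaw(L[0]-L[1]))
S=onz('top',c([(48,239),(690,223)],[205,150],4),.04);print('shed',S,np.linalg.norm(S[1]-S[0]),yaw(S[0]-S[1])-90)
T=onz('top',c([(45,425),(725,407),(45,470),(725,446)],[205,150],4),.028);print('track',T,yaw(T[0]-T[1])-90,yaw(T[2]-T[3])-90)
A=onz('top',c([(173,112),(173,340)],[205,195],6),.057);print('arm right',A,yaw(A[0]-A[1]))
B=onz('top',c([(95,346),(180,346),(182,438),(97,438)],[205,195],6),.062);print('block',B)
F=onz('top',c([(185,38),(47,470),(215,532)],[400,200],6),.003);print('free',F,np.linalg.norm(F[0]-F[1]),np.linalg.norm(F[2]-F[1]),yaw(F[0]-F[1]))
H=onz('top',c([(375,68),(241,525)],[400,200],6),.046);print('hem',H,np.linalg.norm(H[0]-H[1]),yaw(H[0]-H[1]),H.mean(0))
E
```

```text
line [[0.5675 0.1819 0.03  ]
 [0.4637 0.1738 0.03  ]] 4.4612005799211065
shed [[ 0.5662  0.2643  0.04  ]
 [ 0.5935 -0.1348  0.04  ]] 0.4000350112705158 3.9189954232465993
track [[ 0.4509  0.2587  0.028 ]
 [ 0.4802 -0.1601  0.028 ]
 [ 0.423   0.2562  0.028 ]
 [ 0.4558 -0.1605  0.028 ]] 3.9965187663444084 4.50392780556038
arm right [[0.5537 0.2182 0.057 ]
 [0.4594 0.2105 0.057 ]] 4.632825640018188
block [[0.4547 0.2405 0.062 ]
 [0.4562 0.2065 0.062 ]
 [0.4192 0.2028 0.062 ]
 [0.4177 0.2365 0.062 ]]
free [[ 0.6085 -0.2753  0.003 ]
 [ 0.4199 -0.2179  0.003 ]
 [ 0.3971 -0.2876  0.003 ]] 0.19711724152698065 0.07333417719478177 -16.918607746124803
hem [[ 0.5866 -0.3444  0.046 ]
 [ 0.3954 -0.2885  0.046 ]] 0.1991847978779007 -16.32066599528427 [ 0.491  -0.3165  0.046 ]
```

```bash
cat >> h.py <<'E'
def yawof(s):
    w,x,y,z=s['tool_rot'];return np.degrees(np.arctan2(2*(x*y+w*z),1-2*(y*y+z*z)))
def tov(p,a=None,n=None):
    "rows to reach world p with tool yaw a deg (tool down)"
    s=state();y=yawof(s);p=np.array(p,float);c=np.array(s['tool_pos'])
    tw=0 if a is None else -np.radians((a-y+180)%360-180) if not isinstance(a,tuple) else -np.radians(a[0]-y)
    n=n or int(max(np.ceil(np.linalg.norm(p-c)/.048),np.ceil(abs(tw)/.0999),1))
    d=(p-c)/n;out=[]
    for i in range(n):
        t=np.radians(y)-tw*i/n
        out.append([round(float(v),2) for v in (10*(d[0]*np.cos(t)+d[1]*np.sin(t)),10*(d[0]*np.sin(t)-d[1]*np.cos(t)),-10*d[2])])
    print('t',round(s['time'],2),'tcp',np.round(c,4),'yaw',round(y,2),'F',np.round(s['contact_force'],1),'w',round(s['gripper_width'],3),'n',n,'twist/row',round(tw/n*10,3))
    for o in out: print(o)
E
python3 -c "
from h import *
tov([.42,-.25,.2],4.2,8)"
```

```text
t 1.3 tcp [ 0.1702 -0.6014  0.225 ] yaw 15.8 F [-0.7  0.  -0.7] w 1.002 n 8 twist/row 0.253
[0.42, -0.34, 0.03]
[0.41, -0.35, 0.03]
[0.4, -0.36, 0.03]
[0.39, -0.37, 0.03]
[0.38, -0.38, 0.03]
[0.37, -0.39, 0.03]
[0.36, -0.4, 0.03]
[0.35, -0.41, 0.03]
```

Call:
{"name": "apply_moves", "arguments": {"targets": [{"translation": [0.37, -0.31, 0], "twist": 0.25, "hand": 1}, {"translation": [0.37, -0.31, 0], "twist": 0.25, "hand": 1}, {"translation": [0.36, -0.32, 0], "twist": 0.25, "hand": 1}, {"translation": [0.35, -0.33, 0], "twist": 0.25, "hand": 1}, {"translation": [0.34, -0.34, 0], "twist": 0.25, "hand": 1}, {"translation": [0.33, -0.35, 0], "twist": 0.25, "hand": 1}, {"translation": [0.32, -0.36, 0], "twist": 0.25, "hand": 1}, {"translation": [0.2, -0.45, 0], "twist": 0.25, "hand": 1}]}}

```text
time: 2.1
tool_pos: [0.3798, -0.2768, 0.2254]
tool_rot: [0.0, 0.999, 0.037, 0.0]
contact_force: [1.3, 0.7, -0.1]
gripper_width: 0.999
grasp_force: 0.0
```

```bash
python3 -c "
from h import *
tov([.4385,.2226,.15],4.2)"
```

```text
t 2.1 tcp [ 0.3798 -0.2768  0.2254] yaw 4.28 F [ 1.3  0.7 -0.1] w 0.999 n 11 twist/row 0.001
[0.09, -0.45, 0.07]
[0.09, -0.45, 0.07]
[0.09, -0.45, 0.07]
[0.09, -0.45, 0.07]
[0.09, -0.45, 0.07]
[0.09, -0.45, 0.07]
[0.09, -0.45, 0.07]
[0.09, -0.45, 0.07]
[0.09, -0.45, 0.07]
[0.09, -0.45, 0.07]
[0.09, -0.45, 0.07]
```

Call:
{"name": "apply_moves", "arguments": {"targets": [{"translation": [0.09, -0.45, 0.07], "twist": 0, "hand": 1}, {"translation": [0.09, -0.45, 0.07], "twist": 0, "hand": 1}, {"translation": [0.09, -0.45, 0.07], "twist": 0, "hand": 1}, {"translation": [0.09, -0.45, 0.07], "twist": 0, "hand": 1}, {"translation": [0.09, -0.45, 0.07], "twist": 0, "hand": 1}, {"translation": [0.09, -0.45, 0.07], "twist": 0, "hand": 1}, {"translation": [0.09, -0.45, 0.07], "twist": 0, "hand": 1}, {"translation": [0.09, -0.45, 0.07], "twist": 0, "hand": 1}]}}

```text
time: 2.9
tool_pos: [0.4232, 0.0882, 0.1692]
tool_rot: [0.0, 0.999, 0.038, 0.001]
contact_force: [0.8, -0.2, 0.0]
gripper_width: 1.003
grasp_force: 0.0
```

Call:
{"name": "apply_moves", "arguments": {"targets": [{"translation": [0.09, -0.45, 0.07], "twist": 0, "hand": 1}, {"translation": [0.09, -0.45, 0.07], "twist": 0, "hand": 1}, {"translation": [0.07, -0.35, 0.07], "twist": 0, "hand": 1}, {"translation": [0, 0, 0], "twist": 0, "hand": 1}]}}

```text
time: 3.3
tool_pos: [0.4379, 0.2159, 0.147]
tool_rot: [-0.0, 0.999, 0.04, -0.001]
contact_force: [0.1, -0.3, 0.4]
gripper_width: 0.996
grasp_force: 0.0
```

```bash
python3 -c "
from h import *
tov([.4385,.2226,.058],4.2)"
```

```text
t 3.3 tcp [0.4379 0.2159 0.147 ] yaw 4.63 F [ 0.1 -0.3  0.4] w 0.996 n 2 twist/row 0.038
[0.01, -0.03, 0.45]
[0.01, -0.03, 0.45]
```

Call:
{"name": "apply_moves", "arguments": {"targets": [{"translation": [0.01, -0.04, 0.3], "twist": 0.04, "hand": 1}, {"translation": [0, -0.03, 0.3], "twist": 0.04, "hand": 1}, {"translation": [0, 0, 0.28], "twist": 0, "hand": 1}, {"translation": [0, 0, 0], "twist": 0, "hand": 1}, {"translation": [0, 0, 0], "twist": 0, "hand": 1}]}}

```text
time: 3.8
tool_pos: [0.4391, 0.2193, 0.0603]
tool_rot: [0.0, 0.999, 0.034, -0.0]
contact_force: [0.5, 0.3, 1.0]
gripper_width: 1.0
grasp_force: 0.0
```

Call:
{"name": "apply_moves", "arguments": {"targets": [{"translation": [0, 0, 0], "twist": 0, "hand": 0.3}, {"translation": [0, 0, 0], "twist": 0, "hand": 0.2}, {"translation": [0, 0, 0], "twist": 0, "hand": 0.1}, {"translation": [0, 0, 0], "twist": 0, "hand": 0}, {"translation": [0, 0, 0], "twist": 0, "hand": 0}, {"translation": [0, 0, 0], "twist": 0, "hand": 0}]}}

```text
time: 4.4
tool_pos: [0.4401, 0.2214, 0.062]
tool_rot: [-0.002, 0.999, 0.034, 0.001]
contact_force: [-2.0, 4.2, 4.5]
gripper_width: 0.257
grasp_force: 58.5
```

```bash
python3 -c "
from h import *
s=state();print(s['joint_pos'],s['contact_force'],s['grasp_force'])
tov([.4385,.2226,.058],4.2)"
```

```text
[ 0.31328231 -0.1067922   2.05584614  0.00301782  1.18936555  1.8154954 ] [-1.97193435  4.1877174   4.51995021] 58.518163561820984
t 4.4 tcp [0.4401 0.2214 0.062 ] yaw 3.87 F [-2.   4.2  4.5] w 0.257 n 1 twist/row -0.058
[-0.02, -0.01, 0.04]
```

Call:
{"name": "apply_moves", "arguments": {"targets": [{"translation": [0, 0.1, 0], "twist": 0, "hand": 0}, {"translation": [0, 0.1, 0], "twist": 0, "hand": 0}, {"translation": [0, 0.1, 0], "twist": 0, "hand": 0}, {"translation": [0, 0, 0], "twist": 0, "hand": 0}, {"translation": [0, 0, 0], "twist": 0, "hand": 0}]}}

```text
time: 4.9
tool_pos: [0.4424, 0.1906, 0.062]
tool_rot: [-0.001, 0.999, 0.034, 0.001]
contact_force: [-1.3, 0.8, 6.3]
gripper_width: 0.262
grasp_force: 59.2
```

```bash
python3 - <<'E'
from h import *
tov([.4385,.2226,.058],4.2)
a=snap('top','t1');b=snap('side','s1')
uv=proj('top',[[.52,.17,.05]])[0];us=proj('side',[[.50,.19,.05]])[0];print(uv,us)
def crop(i,u,s=50,f=8):
    x,y=int(u[0]),int(u[1]);print(x-s,y-s//1);return cv2.resize(i[y-s:y+s,x-s:x+s],(400,400),interpolation=cv2.INTER_CUBIC)
cv2.imwrite('pics/m1.png',np.hstack([crop(a,uv,36),crop(b,us,50)])[:,:,::-1])
E
```

```text
t 4.9 tcp [0.4424 0.1906 0.062 ] yaw 3.86 F [-1.3  0.8  6.3] w 0.262 n 1 twist/row -0.059
[-0.02, -0.32, 0.04]
[252.44033885 228.10881122] [286.87349162 313.09923451]
216 192
236 263
```

View pics/m1.png

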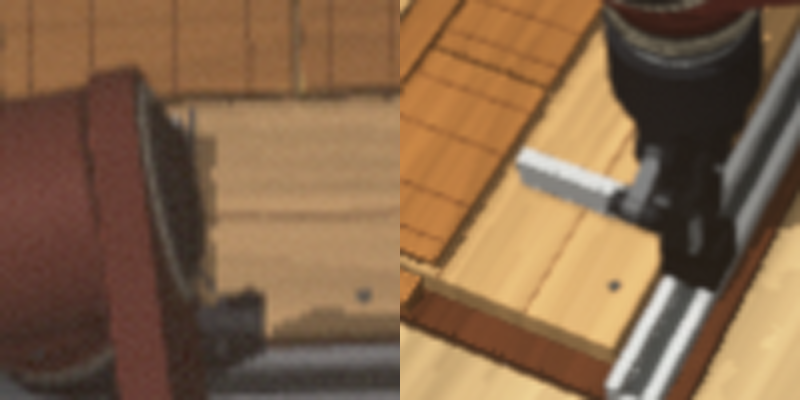

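```bash
cat >> h.py <<'E'
th=np.radians(4.2);O=np.array([.580,.065]);E1=np.array([np.cos(th),np.sin(th)]);E2=np.array([-np.sin(th),np.cos(th)])
def tojig(p): q=np.atleast_2d(p)[:,:2]-O;return np.c_[q@E1,q@E2]
def fromjig(x,y,z): return np.r_[O+x*E1+y*E2,z]
E
python3 - <<'E'
from h import *
np.set_printoptions(precision=4,suppress=True)
P=onz('side',[(266,307.5),(266.5,300.5)],[.033,.057]);print(tojig(P))
P=onz('top',[(216+x*.18,192+y*.18) for x,y in [(192,105),(193,130),(184,118)]],[.03,.03,.057]);print(tojig(P))
E
```

```text
[[-0.0135  0.1263]
 [-0.0156  0.1228]]
[[-0.003   0.1168]
 [-0.0146  0.1163]
 [-0.0162  0.1162]]
```

Call:
{"name": "apply_moves", "arguments": {"targets": [{"translation": [0, 0, 0], "twist": 0, "hand": 1}, {"translation": [0, 0, 0], "twist": 0, "hand": 1}, {"translation": [0, 0, 0], "twist": 0, "hand": 1}, {"translation": [0, 0, -0.4], "twist": 0, "hand": 1}, {"translation": [0, 0, -0.45], "twist": 0, "hand": 1}, {"translation": [-0.2, 0.35, -0.1], "twist": 0, "hand": 1}, {"translation": [-0.2, 0.4, 0], "twist": 0, "hand": 1}, {"translation": [-0.2, 0.4, 0], "twist": 0, "hand": 1}]}}

```text
time: 5.8
tool_pos: [0.3886, 0.0702, 0.1556]
tool_rot: [0.0, 0.999, 0.035, 0.001]
contact_force: [0.4, -0.8, -0.4]
gripper_width: 1.003
grasp_force: 0.0
```

```bash
python3 - <<'E'
from h import *
tov([.4385,.2226,.058],4.2)
a=snap('top','t2');b=snap('side','s2');s0=cv2.imread('pics/side0.png')[:,:,::-1]
R=lambda i,x,y,w,h,W,H:cv2.resize(i[y:y+h,x:x+w],(W,H),interpolation=cv2.INTER_CUBIC)
cv2.imwrite('pics/m2.png',np.vstack([np.hstack([R(a,216,200,64,48,400,300),R(b,240,275,80,60,400,300)]),np.hstack([R(s0,240,275,80,60,400,300),R(a,205,150,190,140,400,300)])])[:,:,::-1])
E
```

```text
t 5.8 tcp [0.3886 0.0702 0.1556] yaw 4.0 F [ 0.4 -0.8 -0.4] w 1.003 n 4 twist/row -0.009
[0.15, -0.37, 0.24]
[0.15, -0.37, 0.24]
[0.15, -0.37, 0.24]
[0.15, -0.37, 0.24]
```

View pics/m2.png

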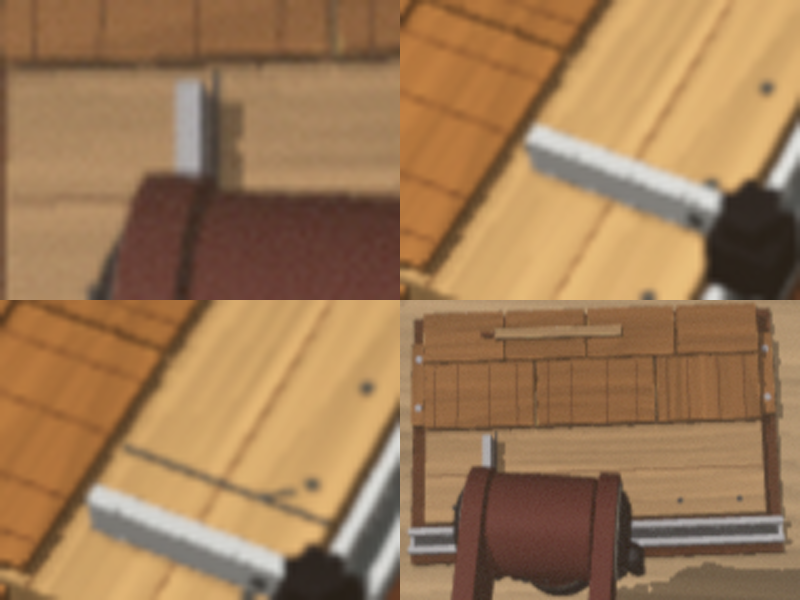

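```bash
python3 - <<'E'
from h import *
np.set_printoptions(precision=4,suppress=True)
f=lambda l,o,s:[(o[0]+x/s,o[1]+y/s) for x,y in l]
print('top arm,line',tojig(onz('top',f([(203,85),(204,165),(215,75),(215.5,120)],(216,200),6.25),[.057,.057,.03,.03])))
print('side line',tojig(onz('side',f([(125,147),(330,222)],(240,275),5),.03)))
print('side tip0, tip2 (left top), bottoms',tojig(onz('side',f([(90,190),(127,125),(90,218),(127,152)],(240,275),5),[.057,.057,.033,.033])))
E
```

```text
top arm,line [[-0.017   0.1178]
 [-0.0492  0.1173]
 [-0.0058  0.1172]
 [-0.0244  0.117 ]]
side line [[-0.0058  0.1179]
 [-0.1103  0.1167]]
side tip0, tip2 (left top), bottoms [[-0.0148  0.1603]
 [-0.0127  0.1226]
 [-0.0116  0.1603]
 [-0.0094  0.1217]]
```

```bash
python3 - <<'E'
from h import *
t=cv2.imread('pics/t2.png').mean(2).astype(int);t0=cv2.imread('pics/top0.png').mean(2).astype(int)
for r in range(208,230,2): print(r,t[r,240:258],'|',t0[r,246:256])
pts=[fromjig(x,y,z) for x in(-.013,-.05) for y,z in((.1172,.057),(.1172,.033),(.1172,.03),(.1272,.057))]
print(proj('top',pts).round(2))
print(t0[222,222:242])
E
```

```text
208 [102  93  92  93  95  90  92  80  89  84  85  84  86  86  85  84  84  84] | [87 80 85 86 82 82 83 83 84 81]
210 [ 86  76  73  75  76  74  73  75  80  94  94  96  97  96  95  96 100  85] | [73 79 81 93 93 95 96 96 99 96]
212 [127 124 125 125 128 134 137 134 122 122  96 115 132 125 126 126 128 123] | [126 127 127 123  93 114 126 123 124 121]
214 [132 134 136 140 159 166 169 164 104 110  89 116 131 132 133 130 133 132] | [131 131 132 123  89 115 129 128 129 128]
216 [129 130 129 138 161 169 170 159  93  76  70  94 106 107 109 125 126 130] | [127 124 126 120  92 111 126 128 126 123]
218 [130 130 128 137 161 169 167 161  95  74  66  79  89  89  97 127 132 132] | [126 128 128 122  90 114 126 125 127 130]
220 [132 131 132 140 163 170 169 160  92  77  67  80  87  90  98 126 131 131] | [127 129 127 121  96 114 126 130 127 128]
222 [137 134 137 138 162 171 170 160  95  73  63  81  88  97 118 131 134 132] | [131 131 128 124  91 113 129 131 130 132]
224 [138 137 137 141 160 171 170 161  97  76  63  79  87  91 113 132 136 131] | [132 133 130 123  91 117 129 132 134 134]
226 [135 135 135 139 158 163 168 159  93  74  64  81  91  85 102 128 134 132] | [131 132 132 124  95 119 133 131 132 132]
228 [ 71  72  70  68  71  75  88  87  63  56  61  82  91  93 106 139 141 142] | [134 135 134 128  97 122 137 136 139 136]
[[248.72 212.01]
 [250.2  214.47]
 [250.38 214.77]
 [244.64 212.13]
 [248.7  226.7 ]
 [250.19 228.9 ]
 [250.38 229.17]
 [244.59 226.83]]
[129 131 133 131 132 129 129 127 160 165 162 127  86  86  91  92  91  88
  99 129]
```

Call:
{"name": "apply_moves", "arguments": {"targets": [{"translation": [0.2, -0.4, 0], "twist": 0, "hand": 1}, {"translation": [0.2, -0.4, 0], "twist": 0, "hand": 1}, {"translation": [0.2, -0.33, 0], "twist": 0, "hand": 1}, {"translation": [0, 0, 0.3], "twist": 0, "hand": 1}, {"translation": [0, 0, 0], "twist": 0, "hand": 1}, {"translation": [0, 0, 0], "twist": 0, "hand": 1}]}}

```text
time: 6.5
tool_pos: [0.4403, 0.1879, 0.124]
tool_rot: [0.0, 0.999, 0.034, -0.001]
contact_force: [-0.4, -1.1, 0.9]
gripper_width: 0.999
grasp_force: 0.0
```

```bash
python3 -c "
from h import *
tov([.4424,.1890,.062],4.2)"
```

```text
t 6.5 tcp [0.4403 0.1879 0.124 ] yaw 3.91 F [-0.4 -1.1  0.9] w 0.999 n 2 twist/row -0.025
[0.01, -0.0, 0.31]
[0.01, -0.0, 0.31]
```

Call:
{"name": "apply_moves", "arguments": {"targets": [{"translation": [0.02, 0, 0.3], "twist": 0, "hand": 1}, {"translation": [0, 0, 0.32], "twist": 0, "hand": 1}, {"translation": [0, 0, 0], "twist": 0, "hand": 0.4}, {"translation": [0, 0, 0], "twist": 0, "hand": 0.2}, {"translation": [0, 0, 0], "twist": 0, "hand": 0}, {"translation": [0, 0, 0], "twist": 0, "hand": 0}, {"translation": [0, 0, 0], "twist": 0, "hand": 0}, {"translation": [0, 0, 0], "twist": 0, "hand": 0}]}}

```text
time: 7.3
tool_pos: [0.4449, 0.189, 0.0658]
tool_rot: [-0.001, 0.999, 0.034, 0.002]
contact_force: [-1.0, 1.4, 6.2]
gripper_width: 0.252
grasp_force: 58.5
```

Call:
{"name": "apply_moves", "arguments": {"targets": [{"translation": [0, 0, 0], "twist": 0, "hand": 1}, {"translation": [0, 0, 0], "twist": 0, "hand": 1}, {"translation": [0, 0, 0], "twist": 0, "hand": 1}, {"translation": [0, 0, -0.4], "twist": 0, "hand": 1}, {"translation": [0, 0, -0.45], "twist": 0, "hand": 1}, {"translation": [-0.1, 0.45, -0.2], "twist": 0, "hand": 1}, {"translation": [0, 0.5, 0], "twist": 0, "hand": 1}, {"translation": [0, 0.5, 0], "twist": 0, "hand": 1}]}}

```text
time: 8.1
tool_pos: [0.4435, 0.0417, 0.1694]
tool_rot: [0.0, 0.999, 0.035, 0.002]
contact_force: [1.6, -0.7, 0.3]
gripper_width: 1.0
grasp_force: 0.0
```

```bash
python3 -c "
from h import *
tov([.4917,-.3177,.17],(163.4,))"
```

```text
t 8.1 tcp [0.4435 0.0417 0.1694] yaw 4.0 F [ 1.6 -0.7  0.3] w 1.0 n 28 twist/row -0.994
[0.01, 0.13, -0.0]
[-0.0, 0.13, -0.0]
[-0.02, 0.13, -0.0]
[-0.03, 0.13, -0.0]
[-0.04, 0.12, -0.0]
[-0.05, 0.12, -0.0]
[-0.07, 0.11, -0.0]
[-0.08, 0.1, -0.0]
[-0.09, 0.1, -0.0]
[-0.1, 0.09, -0.0]
[-0.1, 0.08, -0.0]
[-0.11, 0.07, -0.0]
[-0.12, 0.06, -0.0]
[-0.12, 0.04, -0.0]
[-0.13, 0.03, -0.0]
[-0.13, 0.02, -0.0]
[-0.13, 0.01, -0.0]
[-0.13, -0.01, -0.0]
[-0.13, -0.02, -0.0]
[-0.13, -0.03, -0.0]
[-0.12, -0.04, -0.0]
[-0.12, -0.06, -0.0]
[-0.11, -0.07, -0.0]
[-0.1, -0.08, -0.0]
[-0.09, -0.09, -0.0]
[-0.09, -0.1, -0.0]
[-0.08, -0.11, -0.0]
[-0.06, -0.11, -0.0]
```

Call:
{"name": "apply_moves", "arguments": {"targets": [{"translation": [0.01, 0.13, 0], "twist": -1, "hand": 1}, {"translation": [0, 0.13, 0], "twist": -1, "hand": 1}, {"translation": [-0.02, 0.13, 0], "twist": -1, "hand": 1}, {"translation": [-0.03, 0.13, 0], "twist": -1, "hand": 1}, {"translation": [-0.04, 0.12, 0], "twist": -1, "hand": 1}, {"translation": [-0.05, 0.12, 0], "twist": -1, "hand": 1}, {"translation": [-0.07, 0.11, 0], "twist": -1, "hand": 1}, {"translation": [-0.08, 0.1, 0], "twist": -1, "hand": 1}]}}

```text
time: 8.9
tool_pos: [0.457, -0.0607, 0.1677]
tool_rot: [-0.0, 0.906, 0.422, -0.0]
contact_force: [-0.0, 0.7, -0.3]
gripper_width: 1.002
grasp_force: 0.0
```

Call:
{"name": "apply_moves", "arguments": {"targets": [{"translation": [-0.09, 0.1, 0], "twist": -1, "hand": 1}, {"translation": [-0.1, 0.09, 0], "twist": -1, "hand": 1}, {"translation": [-0.1, 0.08, 0], "twist": -1, "hand": 1}, {"translation": [-0.11, 0.07, 0], "twist": -1, "hand": 1}, {"translation": [-0.12, 0.06, 0], "twist": -1, "hand": 1}, {"translation": [-0.12, 0.04, 0], "twist": -1, "hand": 1}, {"translation": [-0.13, 0.03, 0], "twist": -1, "hand": 1}, {"translation": [-0.13, 0.02, 0], "twist": -1, "hand": 1}]}}

```text
time: 9.7
tool_pos: [0.4721, -0.1649, 0.1676]
tool_rot: [-0.0, 0.67, 0.742, -0.0]
contact_force: [0.0, 0.3, -0.6]
gripper_width: 1.002
grasp_force: 0.0
```

Call:
{"name": "apply_moves", "arguments": {"targets": [{"translation": [-0.13, 0.01, 0], "twist": -1, "hand": 1}, {"translation": [-0.13, -0.01, 0], "twist": -1, "hand": 1}, {"translation": [-0.13, -0.02, 0], "twist": -1, "hand": 1}, {"translation": [-0.13, -0.03, 0], "twist": -1, "hand": 1}, {"translation": [-0.12, -0.04, 0], "twist": -1, "hand": 1}, {"translation": [-0.12, -0.06, 0], "twist": -1, "hand": 1}, {"translation": [-0.11, -0.07, 0], "twist": -1, "hand": 1}, {"translation": [-0.1, -0.08, 0], "twist": -1, "hand": 1}]}}

```text
time: 10.5
tool_pos: [0.4873, -0.2682, 0.1675]
tool_rot: [-0.0, 0.329, 0.944, 0.0]
contact_force: [0.1, -0.2, -0.0]
gripper_width: 0.999
grasp_force: 0.0
```

```bash
python3 - <<'E'
from h import *
tov([.4917,-.3177,.12],(163.4,),8)
t=snap('top','t3').mean(2).astype(int)
for r in range(212,236,3): print(r,t[r,240:258])
E
```

```text
t 10.5 tcp [ 0.4873 -0.2682  0.1675] yaw 141.62 F [ 0.1 -0.2 -0. ] w 0.999 n 8 twist/row -0.475
[-0.04, -0.05, 0.06]
[-0.04, -0.05, 0.06]
[-0.04, -0.05, 0.06]
[-0.04, -0.05, 0.06]
[-0.03, -0.05, 0.06]
[-0.03, -0.05, 0.06]
[-0.03, -0.06, 0.06]
[-0.03, -0.06, 0.06]
212 [139 136 138 142 144 149 148 152 154 138 105 129 142 141 139 140 138 137]
215 [144 147 144 145 147 155 184 188 180 105  90 124 139 138 140 139 140 142]
218 [142 143 144 144 153 187 189 189 181 103  78  88  96  96  99 108 139 145]
221 [146 148 146 150 155 186 187 189 181 104  80  90  99 103 109 142 146 146]
224 [151 150 152 154 157 185 188 190 181  97  79  96  99 100 111 147 149 147]
227 [153 155 153 152 159 172 184 185 182  99  81  94 101 105 104 115 147 152]
230 [148 150 149 148 160 188 186 187 179  99  79  89  98  96  96 105 131 134]
233 [156 158 153 157 162 192 191 188 181 101  81  88 104 103 114 150 152 156]
```

Call:
{"name": "apply_moves", "arguments": {"targets": [{"translation": [-0.05, -0.07, 0.05], "twist": -0.95, "hand": 1}, {"translation": [-0.05, -0.07, 0.05], "twist": -0.95, "hand": 1}, {"translation": [-0.05, -0.07, 0.1], "twist": -0.95, "hand": 1}, {"translation": [-0.05, -0.07, 0.1], "twist": -0.95, "hand": 1}, {"translation": [-0.05, -0.07, 0.1], "twist": 0, "hand": 1}, {"translation": [-0.04, -0.06, 0.1], "twist": 0, "hand": 1}, {"translation": [0, 0, 0], "twist": 0, "hand": 1}, {"translation": [0, 0, 0], "twist": 0, "hand": 1}]}}

```text
time: 11.35
tool_pos: [0.4953, -0.3166, 0.1175]
tool_rot: [-0.0, 0.147, 0.989, 0.0]
contact_force: [-0.1, 0.8, 0.4]
gripper_width: 1.0
grasp_force: 0.0
```

```bash
python3 - <<'E'
from h import *
tov([.4917,-.3177,.038],(163.4,),3)
E
```

```text
t 11.35 tcp [ 0.4953 -0.3166  0.1175] yaw 163.1 F [-0.1  0.8  0.4] w 1.0 n 3 twist/row -0.018
[0.01, -0.01, 0.27]
[0.01, -0.01, 0.27]
[0.01, -0.01, 0.27]
```

Call:
{"name": "apply_moves", "arguments": {"targets": [{"translation": [0.01, -0.01, 0.27], "twist": 0, "hand": 1}, {"translation": [0.01, -0.01, 0.27], "twist": 0, "hand": 1}, {"translation": [0.01, 0, 0.25], "twist": 0, "hand": 1}, {"translation": [0, 0, 0], "twist": 0, "hand": 0.5}, {"translation": [0, 0, 0], "twist": 0, "hand": 0.3}, {"translation": [0, 0, 0], "twist": 0, "hand": 0.15}, {"translation": [0, 0, 0], "twist": 0, "hand": 0}, {"translation": [0, 0, 0], "twist": 0, "hand": 0}]}}

```text
time: 12.15
tool_pos: [0.4928, -0.3185, 0.0405]
tool_rot: [0.001, 0.146, 0.989, -0.001]
contact_force: [-0.2, -0.3, 0.1]
gripper_width: 0.144
grasp_force: 0.0
```

Call:
{"name": "apply_moves", "arguments": {"targets": [{"translation": [0, 0, 0], "twist": 0, "hand": 0}, {"translation": [0, 0, 0], "twist": 0, "hand": 0}, {"translation": [0, 0, 0], "twist": 0, "hand": 0}]}}

```text
time: 12.45
tool_pos: [0.4924, -0.3181, 0.0398]
tool_rot: [0.001, 0.146, 0.989, -0.0]
contact_force: [-0.2, 1.1, 4.4]
gripper_width: -0.005
grasp_force: 2.1
```

```bash
python3 - <<'E'
from h import *
s=state();print(s['joint_pos'],s['grasp_force'])
tov([.4917,-.3177,.038],(163.4,),3)
E
```

```text
[-7.00596629e-01  1.46336936e-01  1.84099118e+00  1.95408656e-04
  1.15313790e+00 -1.97763794e+00] 2.1311513520777225
t 12.45 tcp [ 0.4924 -0.3181  0.0398] yaw 163.16 F [-0.2  1.1  4.4] w -0.005 n 3 twist/row -0.014
[0.0, 0.0, 0.01]
[0.0, 0.0, 0.01]
[0.0, 0.0, 0.01]
```

Call:
{"name": "apply_moves", "arguments": {"targets": [{"translation": [0, 0, 0], "twist": 0, "hand": 0}, {"translation": [0, 0, 0], "twist": 0, "hand": 0}]}}

```text
time: 12.65
tool_pos: [0.4924, -0.3181, 0.0397]
tool_rot: [0.0, 0.146, 0.989, -0.0]
contact_force: [-0.7, 0.6, 6.0]
gripper_width: 0.002
grasp_force: 2.7
```

```bash
python3 - <<'E'
from h import *
tov([.4917,-.3177,.038],(163.4,),3)
a=snap('top','t4');b=snap('side','s4')
uv=proj('top',[[.49,-.31,.03]])[0];us=proj('side',[[.49,-.31,.03]])[0];print(uv,us)
R=lambda i,u,w,h,W,H:cv2.resize(i[int(u[1])-h//2:int(u[1])+h//2,int(u[0])-w//2:int(u[0])+w//2],(W,H),interpolation=cv2.INTER_CUBIC)
cv2.imwrite('pics/m4.png',np.hstack([R(a,uv,100,140,400,560),R(b,us,100,140,400,560)])[:,:,::-1])
E
```

```text
t 12.65 tcp [ 0.4924 -0.3181  0.0397] yaw 163.17 F [-0.7  0.6  6. ] w 0.002 n 3 twist/row -0.014
[0.0, 0.0, 0.01]
[0.0, 0.0, 0.01]
[0.0, 0.0, 0.01]
[446.84141837 249.87975495] [379.88487619 191.39446087]
```

View pics/m4.png

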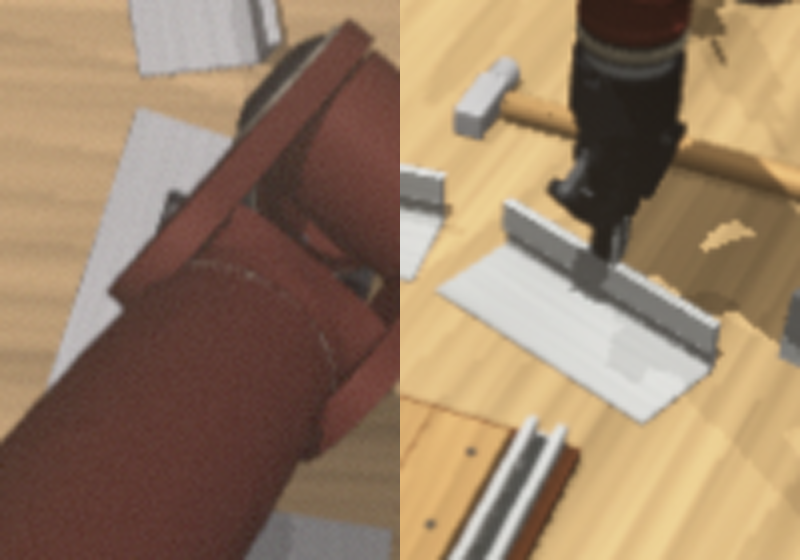

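```bash
python3 - <<'E'
from h import *
np.set_printoptions(precision=4,suppress=True)
print(onz('side',[(356.5,171.75),(408.3,201.5),(438/4-100+329,121+290/4),(329+242/4,121+422/4)],[.046,.046,.003,.003]))
print('fingertip exp',proj('side',[[.4924,-.3181,.018],[.4924,-.3181,.046]]),'crop',(proj('side',[[.4924,-.3181,.018],[.4924,-.3181,.046],[.4924,-.3081,.018]])-[329,121])*4+[400,0])
s=cv2.imread('pics/s4.png').mean(2).astype(int)
print(s[176:204,368:388])
E
```

```text
[[ 0.5814 -0.3427  0.046 ]
 [ 0.3963 -0.2894  0.046 ]
 [ 0.606  -0.2737  0.003 ]
 [ 0.4178 -0.215   0.003 ]]
fingertip exp [[379.8895 192.6872]
 [380.6752 185.3078]] crop [[603.558  286.7487]
 [606.7009 257.2313]
 [598.1585 294.625 ]]
[[173 171 169 169 165 145 103  70  48  38  36  38  37  37  38  40  46  64
   67  99]
 [194 179 173 173 176 177 173 147  96  51  38  39  35  36  44  55  53  63
   76 100]
 [212 204 192 183 179 180 181 176 141  73  40  37  36  37  57  70  57  64
   78  99]
 [197 208 210 205 185 182 182 176 139  72  40  35  35  39  63  77  57  71
   83 101]
 [132 164 197 210 214 198 185 172 120  60  37  35  35  44  88  87  62  72
   86 102]
 [120 126 143 185 205 207 200 183 120  57  39  36  35  48  91  86  58  69
   97 107]
 [120 119 120 126 149 175 193 190 116  51  37  35  35  48  90  84  60  80
  103 109]
 [119 118 118 118 120 107 112 125  92  53  38  36  37  48  87  77  64  90
  106 110]
 [118 117 118 118 115  94  84  86  83  61  44  37  37  54  87  77  72  96
  108 112]
 [113 116 118 118 111  92  81  81  80  77  64  50  44  62  88  81  87 104
  111 114]
 [100 109 119 1
[... 815 characters left out ...]
 115 117
  118 119]
 [215 216 217 217 216 215 215 212 206 170 146 132 118 104  90  89  93 105
  114 118]
 [214 214 216 217 218 218 217 216 216 212 210 202 185 161 124  98  87  85
  103 111]
 [216 214 214 216 218 219 219 217 217 217 217 215 208 201 177 143 111  96
   90  94]
 [218 217 215 214 215 217 218 219 219 218 218 217 217 216 204 183 161 139
  108  95]
 [218 218 218 217 216 215 217 219 220 220 219 217 218 218 210 203 199 185
  155 130]
 [217 217 219 218 218 217 215 216 218 220 221 220 219 218 216 210 208 203
  197 169]
 [217 217 218 218 219 219 218 217 216 217 220 220 221 220 218 217 215 208
  205 201]
 [215 217 217 218 218 220 219 220 218 217 217 218 220 221 219 216 208 205
  205 205]]
```

Call:
{"name": "apply_moves", "arguments": {"targets": [{"translation": [0, 0, -0.05], "twist": 0, "hand": 0}, {"translation": [0, 0, -0.1], "twist": 0, "hand": 0}, {"translation": [0, 0, -0.15], "twist": 0, "hand": 0}, {"translation": [0, 0, 0], "twist": 0, "hand": 0}, {"translation": [0, 0, 0], "twist": 0, "hand": 0}]}}

```text
time: 13.25
tool_pos: [0.4925, -0.3183, 0.07]
tool_rot: [0.001, 0.146, 0.989, -0.001]
contact_force: [0.6, 0.7, -0.0]
gripper_width: -0.002
grasp_force: 0.0
```

```bash
python3 - <<'E'
from h import *
tov([.4917,-.3177,.038],(163.4,),3)
a=cv2.imread('pics/s4.png').astype(int)[:,:,::-1];b=snap('side','s5')
m=regions_of('side','flashing')
for r in m[:3]:
    ys,xs=np.nonzero(r['pixels']);print(r['score'],xs.min(),xs.max(),ys.min(),ys.max(),len(xs))
cv2.imwrite('pics/m5.png',cv2.resize(b[110:270,320:460],None,fx=4,fy=3.75,interpolation=cv2.INTER_CUBIC)[:,:,::-1])
E
```

```text
t 13.25 tcp [ 0.4925 -0.3183  0.07  ] yaw 163.17 F [ 0.6  0.7 -0. ] w -0.002 n 3 twist/row -0.014
[0.0, 0.0, 0.11]
[0.0, 0.0, 0.11]
[0.0, 0.0, 0.11]
0.88 424 478 190 231 1329
0.7 339 408 170 227 1966
0.6 306 339 158 190 797
```

View pics/m5.png

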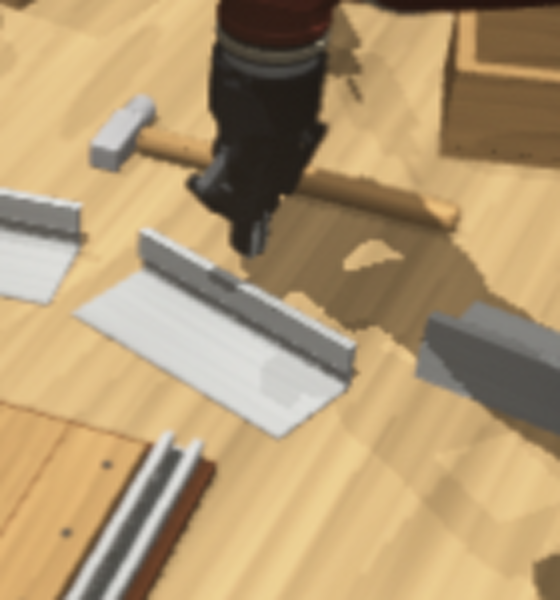

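The fingertips show about 30 mm higher than the stated tool offset predicts: (382,177) against an expected row of about 185. The fingers shut on top of the hem, and the z reaction force and the knob-width grip on the stop agree with that. I'll go about 30 mm lower.

Call:
{"name": "apply_moves", "arguments": {"targets": [{"translation": [0, 0, 0], "twist": 0, "hand": 1}, {"translation": [0, 0, 0], "twist": 0, "hand": 1}, {"translation": [0, 0, 0], "twist": 0, "hand": 1}, {"translation": [0, 0, 0], "twist": 0, "hand": 1}, {"translation": [0, 0, 0.2], "twist": 0, "hand": 1}, {"translation": [0, 0, 0.2], "twist": 0, "hand": 1}, {"translation": [0, 0, 0.15], "twist": 0, "hand": 1}, {"translation": [0, 0, 0], "twist": 0, "hand": 1}]}}

```text
time: 14.15
tool_pos: [0.4902, -0.3163, 0.011]
tool_rot: [-0.002, 0.146, 0.989, 0.001]
contact_force: [-0.1, 0.0, -0.4]
gripper_width: 1.0
grasp_force: 0.0
```

Call:
{"name": "apply_moves", "arguments": {"targets": [{"translation": [0, 0, 0], "twist": 0, "hand": 0.5}, {"translation": [0, 0, 0], "twist": 0, "hand": 0.3}, {"translation": [0, 0, 0], "twist": 0, "hand": 0.15}, {"translation": [0, 0, 0], "twist": 0, "hand": 0}, {"translation": [0, 0, 0], "twist": 0, "hand": 0}, {"translation": [0, 0, 0], "twist": 0, "hand": 0}, {"translation": [0, 0, 0], "twist": 0, "hand": 0}]}}

```text
time: 14.85
tool_pos: [0.4924, -0.3181, 0.0145]
tool_rot: [0.0, 0.146, 0.989, -0.0]
contact_force: [-0.6, 0.8, 1.8]
gripper_width: 0.096
grasp_force: 59.4
```

Call:
{"name": "apply_moves", "arguments": {"targets": [{"translation": [0, 0, -0.1], "twist": 0, "hand": 0}, {"translation": [0, 0, -0.25], "twist": 0, "hand": 0}, {"translation": [0, 0, -0.4], "twist": 0, "hand": 0}, {"translation": [0, 0, -0.4], "twist": 0, "hand": 0}, {"translation": [0, 0, -0.2], "twist": 0, "hand": 0}, {"translation": [0, 0, 0], "twist": 0, "hand": 0}]}}

```text
time: 15.45
tool_pos: [0.4938, -0.3195, 0.1536]
tool_rot: [0.003, 0.146, 0.989, -0.002]
contact_force: [0.6, -0.4, -2.0]
gripper_width: 0.096
grasp_force: 58.9
```

```bash
python3 - <<'E'
from h import *
p=fromjig(-.12,.0075,.145);print(p)
tov(p,94.2,16)
E
```

```text
[0.45977298 0.06369127 0.145     ]
t 15.45 tcp [ 0.4938 -0.3195  0.1536] yaw 163.17 F [ 0.6 -0.4 -2. ] w 0.096 n 16 twist/row 0.752
[0.09, 0.22, 0.01]
[0.11, 0.22, 0.01]
[0.12, 0.21, 0.01]
[0.14, 0.2, 0.01]
[0.15, 0.19, 0.01]
[0.17, 0.17, 0.01]
[0.18, 0.16, 0.01]
[0.19, 0.15, 0.01]
[0.2, 0.13, 0.01]
[0.21, 0.12, 0.01]
[0.22, 0.1, 0.01]
[0.22, 0.08, 0.01]
[0.23, 0.07, 0.01]
[0.24, 0.05, 0.01]
[0.24, 0.03, 0.01]
[0.24, 0.01, 0.01]
```

Call:
{"name": "apply_moves", "arguments": {"targets": [{"translation": [0.09, 0.22, 0], "twist": 0.75, "hand": 0}, {"translation": [0.11, 0.22, 0], "twist": 0.75, "hand": 0}, {"translation": [0.12, 0.21, 0], "twist": 0.75, "hand": 0}, {"translation": [0.14, 0.2, 0], "twist": 0.75, "hand": 0}, {"translation": [0.15, 0.19, 0], "twist": 0.75, "hand": 0}, {"translation": [0.17, 0.17, 0], "twist": 0.75, "hand": 0}, {"translation": [0.18, 0.16, 0], "twist": 0.75, "hand": 0}, {"translation": [0.19, 0.15, 0], "twist": 0.75, "hand": 0}]}}

```text
time: 16.25
tool_pos: [0.4726, -0.1237, 0.1463]
tool_rot: [-0.002, 0.434, 0.901, -0.0]
contact_force: [-0.4, -1.0, -2.4]
gripper_width: 0.092
grasp_force: 58.9
```

Call:
{"name": "apply_moves", "arguments": {"targets": [{"translation": [0.2, 0.13, 0], "twist": 0.75, "hand": 0}, {"translation": [0.21, 0.12, 0], "twist": 0.75, "hand": 0}, {"translation": [0.22, 0.1, 0], "twist": 0.75, "hand": 0}, {"translation": [0.22, 0.08, 0], "twist": 0.75, "hand": 0}, {"translation": [0.23, 0.07, 0], "twist": 0.75, "hand": 0}, {"translation": [0.24, 0.05, 0], "twist": 0.75, "hand": 0}, {"translation": [0.2, 0.03, 0], "twist": 0.75, "hand": 0}, {"translation": [0.15, 0.01, 0], "twist": 0.75, "hand": 0}]}}

```text
time: 17.05
tool_pos: [0.456, 0.0547, 0.1464]
tool_rot: [-0.002, 0.68, 0.733, -0.001]
contact_force: [-0.4, -0.4, -1.4]
gripper_width: 0.096
grasp_force: 58.9
```

```bash
python3 - <<'E'
from h import *
p=fromjig(-.105,.0075,.075);print(p)
tov(p,94.2,4)
E
```

```text
[0.47473269 0.06478985 0.075     ]
t 17.05 tcp [0.456  0.0547 0.1464] yaw 94.28 F [-0.4 -0.4 -1.4] w 0.096 n 4 twist/row 0.004
[0.02, 0.05, 0.18]
[0.02, 0.05, 0.18]
[0.02, 0.05, 0.18]
[0.02, 0.05, 0.18]
```

Call:
{"name": "apply_moves", "arguments": {"targets": [{"translation": [0.03, 0.06, 0.2], "twist": 0, "hand": 0}, {"translation": [0.03, 0.06, 0.2], "twist": 0, "hand": 0}, {"translation": [0.03, 0.06, 0.2], "twist": 0, "hand": 0}, {"translation": [0, 0, 0.2], "twist": 0, "hand": 0}, {"translation": [0, 0, 0.1], "twist": 0, "hand": 0}, {"translation": [0, 0, 0], "twist": 0, "hand": 0}]}}

```text
time: 17.65
tool_pos: [0.4723, 0.0639, 0.0557]
tool_rot: [-0.002, 0.679, 0.734, -0.002]
contact_force: [-0.7, 0.4, -1.9]
gripper_width: 0.093
grasp_force: 58.9
```

```bash
python3 - <<'E'
from h import *
p=fromjig(-.105,.0075,.055);print(p)
tov(p,94.2,4);print(tojig(state()['tool_pos']))
a=snap('top','t6');b=snap('side','s6')
R=lambda i,x,y,w,h,W,H:cv2.resize(i[y:y+h,x:x+w],(W,H),interpolation=cv2.INTER_CUBIC)
cv2.imwrite('pics/m6.png',np.hstack([R(a,215,195,140,84,400,240)[:0] if 0 else R(a,210,190,120,180,400,600),R(b,240,210,120,180,400,600)])[:,:,::-1])
E
```

```text
[0.47473269 0.06478985 0.055     ]
t 17.65 tcp [0.4723 0.0639 0.0557] yaw 94.41 F [-0.7  0.4 -1.9] w 0.093 n 4 twist/row 0.009
[0.0, 0.01, 0.0]
[0.0, 0.01, 0.0]
[0.0, 0.01, 0.0]
[0.0, 0.01, 0.0]
[[-0.10747176  0.00675795]]
```

View pics/m6.png

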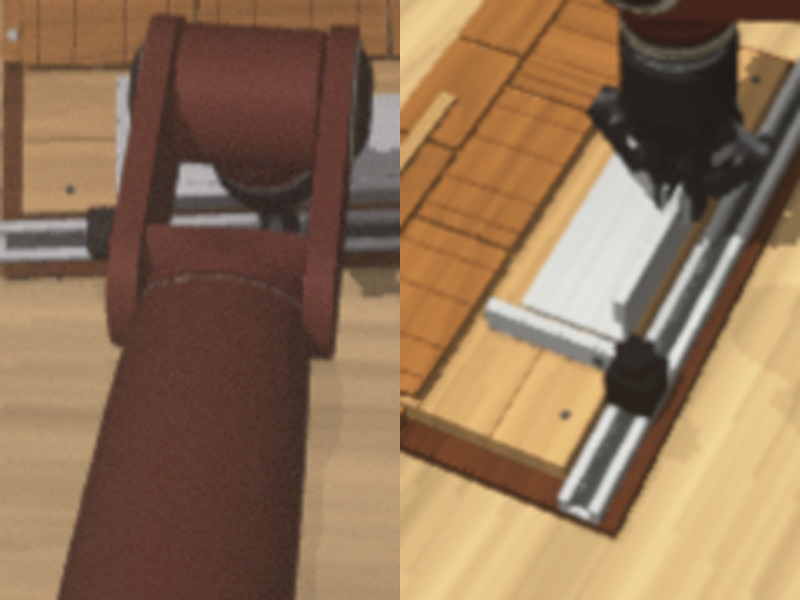

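The side view shows the flashing held level. Its left end is just right of the stop's arm, with the near corner at crop (523,303), and its edge is parallel to the shingles. I'll check the numbers.

```bash
python3 - <<'E'
from h import *
np.set_printoptions(precision=4,suppress=True)
P=onz('side',[(240+123*.3,210+303*.3),(240+220*.3,210+150*.3)],.044);print('side edge',tojig(P))
t=tojig(state()['tool_pos'])[0];print('kin: edge x',t[0]+.0755,'left end y',t[1]+.1008)
# top: left end right part: visible right end strip, free edge at columns
im=cv2.imread('pics/t6.png').mean(2).astype(int)
for c in (325,330,335,340,345,350): print(c,im[203:232,c])
print(proj('top',[fromjig(t[0]+.0755,y,.044) for y in(-.0925,-.06,.1)]))
E
```

```text
side edge [[-0.0322  0.1064]
 [-0.0328 -0.0471]]
kin: edge x -0.029513522009076948 left end y 0.10730623609995552
325 [ 98 101 101  86  75 109 128 130 134 142 139 131 129 129 138 159 170 171
 168 172 173 173 173 173 172 174 173 174 172]
330 [105 104 108  86  76 110 128 129 134 143 135 132 126 131 137 159 168 173
 170 172 172 173 173 174 173 173 174 173 175]
335 [103 109  93  81  88 116 125 132 138 139 133 132 131 132 135 135 119 102
 103 103 105 103 113 115 116 113 115 122 129]
340 [108 105  88  77  97 122 128 133 140 140 133 130 130 136 138 136 132 127
 134 134 138 138 135 136 131 125 137 146 139]
345 [108 104  85  75  97 122 132 136 139 139 133 130 133 131 136 136 129 127
 133 137 134 132 132 136 129 125 136 144 142]
350 [113 114  90  74 111 129 133 138 143 139 135 132 132 133 136 134 129 130
 135 140 140 136 135 137 123 128 141 144 141]
[[334.3485 217.3026]
 [321.208  217.6931]
 [256.4832 219.6181]]
```

Call:
{"name": "apply_moves", "arguments": {"targets": [{"translation": [0.03, 0, 0.05], "twist": 0, "hand": 0}, {"translation": [0.02, 0, 0.04], "twist": 0.02, "hand": 0}, {"translation": [0, 0, 0], "twist": 0, "hand": 0}, {"translation": [0, 0, 0], "twist": 0, "hand": 0}]}}

```text
time: 18.15
tool_pos: [0.4748, 0.0689, 0.05]
tool_rot: [0.0, 0.68, 0.733, 0.0]
contact_force: [0.5, -0.3, -1.6]
gripper_width: 0.092
grasp_force: 58.9
```

```bash
python3 - <<'E'
from h import *
s=state();t=tojig(s['tool_pos'])[0];print('edge x',t[0]+.0755,'left end y',t[1]+.1008,s['tool_pos'],yawof(s),s['contact_force'],s['ft_torque'],s['tool_rot'])
E
```

```text
edge x -0.02915428347556763 left end y 0.11244422898847939 [0.47477397 0.06894827 0.05004421] 94.30916387178391 [ 0.52426503 -0.3302927  -1.62175439] [-0.02879992  0.02501554 -0.00907132] [8.92486271e-05 6.80022709e-01 7.33191042e-01 6.37801849e-05]
```

Call:
{"name": "apply_moves", "arguments": {"targets": [{"translation": [0, 0, 0.02], "twist": 0, "hand": 0}, {"translation": [0, 0, 0], "twist": 0, "hand": 0}, {"translation": [0, 0, 0], "twist": 0, "hand": 0}]}}

```text
time: 18.45
tool_pos: [0.4747, 0.0688, 0.0479]
tool_rot: [-0.0, 0.68, 0.733, -0.0]
contact_force: [-0.2, 1.9, -1.8]
gripper_width: 0.095
grasp_force: 58.9
```

Call:
{"name": "apply_moves", "arguments": {"targets": [{"translation": [0, 0, 0.02], "twist": 0, "hand": 0}, {"translation": [0, 0, 0], "twist": 0, "hand": 0}, {"translation": [0, 0, 0], "twist": 0, "hand": 0}]}}

```text
time: 18.75
tool_pos: [0.4746, 0.0688, 0.0458]
tool_rot: [-0.0, 0.68, 0.733, -0.0]
contact_force: [1.0, -0.1, -2.0]
gripper_width: 0.093
grasp_force: 58.9
```

Call:
{"name": "apply_moves", "arguments": {"targets": [{"translation": [0, 0, 0.01], "twist": 0, "hand": 0}, {"translation": [0, 0, 0], "twist": 0, "hand": 0}, {"translation": [0, 0, 0], "twist": 0, "hand": 0}]}}

```text
time: 19.05
tool_pos: [0.4747, 0.0688, 0.0449]
tool_rot: [-0.0, 0.68, 0.733, -0.0]
contact_force: [-0.0, 0.2, -1.3]
gripper_width: 0.094
grasp_force: 58.9
```

Call:
{"name": "apply_moves", "arguments": {"targets": [{"translation": [0, 0, 0.01], "twist": 0, "hand": 0}, {"translation": [0, 0, 0], "twist": 0, "hand": 0}, {"translation": [0, 0, 0], "twist": 0, "hand": 0}]}}

```text
time: 19.35
tool_pos: [0.475, 0.0689, 0.0445]
tool_rot: [0.0, 0.68, 0.733, 0.0]
contact_force: [-2.9, -0.1, 4.2]
gripper_width: 0.089
grasp_force: 59.9
```

Call:
{"name": "apply_moves", "arguments": {"targets": [{"translation": [0, 0, 0.01], "twist": 0, "hand": 0}, {"translation": [0, 0, 0], "twist": 0, "hand": 0}, {"translation": [0, 0, 0], "twist": 0, "hand": 0}]}}

```text
time: 19.65
tool_pos: [0.4749, 0.0689, 0.0445]
tool_rot: [-0.0, 0.68, 0.733, -0.0]
contact_force: [-6.6, 0.2, 11.9]
gripper_width: 0.09
grasp_force: 60.9
```

Call:
{"name": "apply_moves", "arguments": {"targets": [{"translation": [0, 0, -0.025], "twist": 0, "hand": 0}, {"translation": [0, 0.1, 0], "twist": 0, "hand": 0}, {"translation": [0, 0.1, 0], "twist": 0, "hand": 0}, {"translation": [0, 0.1, 0], "twist": 0, "hand": 0}, {"translation": [0, 0, 0], "twist": 0, "hand": 0}, {"translation": [0, 0, 0], "twist": 0, "hand": 0}]}}

```text
time: 20.25
tool_pos: [0.5048, 0.0711, 0.0451]
tool_rot: [-0.0, 0.68, 0.733, -0.0]
contact_force: [0.6, -0.1, -1.9]
gripper_width: 0.091
grasp_force: 58.9
```

Call:
{"name": "apply_moves", "arguments": {"targets": [{"translation": [0, 0.07, 0], "twist": 0, "hand": 0}, {"translation": [0, 0.07, 0], "twist": 0, "hand": 0}, {"translation": [0, 0.06, 0], "twist": 0, "hand": 0}, {"translation": [0, 0, 0], "twist": 0, "hand": 0}, {"translation": [0, 0, 0], "twist": 0, "hand": 0}]}}

```text
time: 20.75
tool_pos: [0.5247, 0.0726, 0.0454]
tool_rot: [-0.0, 0.68, 0.733, -0.0]
contact_force: [0.8, -0.6, -3.3]
gripper_width: 0.092
grasp_force: 58.9
```

```bash
python3 - <<'E'
from h import *
s=state();t=tojig(s['tool_pos'])[0];print('edge x',t[0]+.0755,'left end y',t[1]+.1008,s['tool_pos'],yawof(s),s['contact_force'],s['ft_torque'])
E
```

```text
edge x 0.02086440431938743 left end y 0.11242039893105307 [0.52466007 0.07258778 0.04535423] 94.2986567136753 [ 0.75484021 -0.59927495 -3.27616475] [-0.04733893  0.05828633  0.03932857]
```

Call:
{"name": "apply_moves", "arguments": {"targets": [{"translation": [0, 0.06, 0], "twist": 0, "hand": 0}, {"translation": [0, 0.06, 0], "twist": 0, "hand": 0}, {"translation": [0, 0.06, 0], "twist": 0, "hand": 0}, {"translation": [0, 0, 0], "twist": 0, "hand": 0}, {"translation": [0, 0, 0], "twist": 0, "hand": 0}]}}

```text
time: 21.25
tool_pos: [0.5427, 0.074, 0.0454]
tool_rot: [-0.0, 0.68, 0.733, -0.0]
contact_force: [0.2, -0.8, -1.8]
gripper_width: 0.091
grasp_force: 58.9
```

Call:
{"name": "apply_moves", "arguments": {"targets": [{"translation": [0, 0.02, 0], "twist": 0, "hand": 0}, {"translation": [0, 0.01, 0], "twist": 0, "hand": 0}, {"translation": [0, 0, 0], "twist": 0, "hand": 0}, {"translation": [0, 0, 0], "twist": 0, "hand": 0}]}}

```text
time: 21.65
tool_pos: [0.5455, 0.0742, 0.0454]
tool_rot: [-0.0, 0.68, 0.733, -0.0]
contact_force: [0.3, 0.1, -1.3]
gripper_width: 0.091
grasp_force: 58.9
```

Call:
{"name": "apply_moves", "arguments": {"targets": [{"translation": [0, 0.02, 0], "twist": 0, "hand": 0}, {"translation": [0, 0, 0], "twist": 0, "hand": 0}, {"translation": [0, 0, 0], "twist": 0, "hand": 0}]}}

```text
time: 21.95
tool_pos: [0.5476, 0.0743, 0.0454]
tool_rot: [-0.0, 0.68, 0.733, 0.0]
contact_force: [-0.4, -0.1, -1.7]
gripper_width: 0.096
grasp_force: 58.9
```

Edge at about 44 mm by kinematics. I'll feel for the lath in 1 mm steps.

Call:
{"name": "apply_moves", "arguments": {"targets": [{"translation": [0, 0.01, 0], "twist": 0, "hand": 0}, {"translation": [0, 0, 0], "twist": 0, "hand": 0}, {"translation": [0, 0.01, 0], "twist": 0, "hand": 0}, {"translation": [0, 0, 0], "twist": 0, "hand": 0}, {"translation": [0, 0, 0], "twist": 0, "hand": 0}]}}

```text
time: 22.45
tool_pos: [0.5482, 0.0744, 0.045]
tool_rot: [-0.001, 0.68, 0.733, -0.001]
contact_force: [-5.2, -0.6, 1.0]
gripper_width: 0.09
grasp_force: 59.5
```

Call:
{"name": "apply_moves", "arguments": {"targets": [{"translation": [0, 0.01, 0], "twist": 0, "hand": 0}, {"translation": [0, 0, 0], "twist": 0, "hand": 0}, {"translation": [0, 0.01, 0], "twist": 0, "hand": 0}, {"translation": [0, 0, 0], "twist": 0, "hand": 0}, {"translation": [0, 0, 0], "twist": 0, "hand": 0}]}}

```text
time: 22.95
tool_pos: [0.5482, 0.0744, 0.0449]
tool_rot: [-0.003, 0.68, 0.733, -0.003]
contact_force: [-13.1, -1.2, 7.1]
gripper_width: 0.09
grasp_force: 60.4
```

Call:
{"name": "apply_moves", "arguments": {"targets": [{"translation": [0, -0.035, 0], "twist": 0, "hand": 0}, {"translation": [0.02, 0, 0], "twist": 0, "hand": 0}, {"translation": [0.01, 0, 0], "twist": 0, "hand": 0}, {"translation": [0, 0, 0], "twist": 0, "hand": 0}, {"translation": [0, 0, 0], "twist": 0, "hand": 0}]}}

```text
time: 23.45
tool_pos: [0.5479, 0.0775, 0.0454]
tool_rot: [-0.0, 0.68, 0.733, 0.0]
contact_force: [-0.5, 0.3, -1.7]
gripper_width: 0.097
grasp_force: 59.1
```

Call:
{"name": "apply_moves", "arguments": {"targets": [{"translation": [0.01, 0, 0], "twist": 0, "hand": 0}, {"translation": [0, 0, 0], "twist": 0, "hand": 0}, {"translation": [0, 0, 0], "twist": 0, "hand": 0}]}}

```text
time: 23.75
tool_pos: [0.5478, 0.0784, 0.0454]
tool_rot: [0.0, 0.68, 0.733, 0.0]
contact_force: [-1.6, 0.0, -1.9]
gripper_width: 0.094
grasp_force: 59.0
```

```bash
python3 - <<'E'
from h import *
s=state();t=tojig(s['tool_pos'])[0];print('edge x',t[0]+.0755,'left end y',t[1]+.1008,s['tool_pos'],yawof(s),s['contact_force'],s['ft_torque'])
b=snap('side','s7')
# profile along board between stop arm and flashing end, side camera, at jig x -.025
for x in(-.02,-.025,-.03):
    P=[fromjig(x,y/1000,.033) for y in range(100,136,2)];uv=proj('side',P)
    print(x,[int(cv2.getRectSubPix(b.astype(np.float32),(1,1),(float(u),float(v))).mean()) for u,v in uv])
a=snap('top','t7').mean(2).astype(int)
for r in (213,215,217,219,221): print(r,a[r,238:266])
E
```

```text
edge x 0.04438660049702654 left end y 0.11655611002096436 [0.54781621 0.07843511 0.04540137] 94.29906431208784 [-1.57914858  0.00572208 -1.87432714] [-0.03217475  0.17262219  0.0118282 ]
-0.02 [129, 151, 179, 208, 217, 217, 202, 170, 136, 129, 127, 126, 125, 128, 139, 153, 162, 165]
-0.025 [107, 136, 180, 206, 218, 217, 201, 175, 142, 130, 128, 128, 132, 138, 147, 155, 163, 167]
-0.03 [101, 127, 173, 206, 217, 212, 199, 173, 144, 129, 128, 128, 130, 141, 152, 157, 163, 168]
213 [138 139 132  92  75  72  75  73  72  72  76  70  45  52  49  47  43  51
  49  51  88 156 175 177 177 176 180 175]
215 [136 135 121  82  73  71  72  74  71  71  69  62  52  68  66  59  63  68
  68  72  71  79  80  79  81  84  77  80]
217 [134 131 106  80  75  76  74  75  71  73  73  57  57  73  73  74  74  72
  75  72  73  74  72  70  72  70  69  67]
219 [134 126  89  77  75  74  75  75  76  74  74  57  58  68  74  73  73  70
  77  70  75  69  73  67  72  67  69  70]
221 [137 132  90  76  77  77  79  76  78  79  71  51  55  63  70  72  73  69
  70  70  73  68  70  71  72  69  71  68]
```

Call:
{"name": "apply_moves", "arguments": {"targets": [{"translation": [0.005, 0, 0], "twist": 0, "hand": 0}, {"translation": [0, 0, 0], "twist": 0, "hand": 0}, {"translation": [0, 0, 0], "twist": 0, "hand": 0}]}}

```text
time: 24.15
tool_pos: [0.5478, 0.0789, 0.0455]
tool_rot: [0.0, 0.68, 0.733, 0.0]
contact_force: [0.3, 0.1, -2.6]
gripper_width: 0.092
grasp_force: 59.0
```

Call:
{"name": "apply_moves", "arguments": {"targets": [{"translation": [0.005, 0, 0], "twist": 0, "hand": 0}, {"translation": [0, 0, 0], "twist": 0, "hand": 0}, {"translation": [0, 0, 0], "twist": 0, "hand": 0}]}}

```text
time: 24.45
tool_pos: [0.5477, 0.0794, 0.0454]
tool_rot: [0.0, 0.68, 0.733, 0.0]
contact_force: [-0.5, 0.4, -1.5]
gripper_width: 0.093
grasp_force: 59.1
```

Call:
{"name": "apply_moves", "arguments": {"targets": [{"translation": [0.005, 0, 0], "twist": 0, "hand": 0}, {"translation": [0, 0, 0], "twist": 0, "hand": 0}, {"translation": [0, 0, 0], "twist": 0, "hand": 0}]}}

```text
time: 24.75
tool_pos: [0.5477, 0.0796, 0.0455]
tool_rot: [0.0, 0.68, 0.733, -0.0]
contact_force: [-0.3, -2.0, -1.4]
gripper_width: 0.09
grasp_force: 59.1
```

Call:
{"name": "apply_moves", "arguments": {"targets": [{"translation": [0, 0.007, 0], "twist": 0, "hand": 0}, {"translation": [0, 0, 0.01], "twist": 0, "hand": 0}, {"translation": [0, 0, 0.01], "twist": 0, "hand": 0}, {"translation": [0, 0, 0.01], "twist": 0, "hand": 0}, {"translation": [0, 0, 0], "twist": 0, "hand": 0}, {"translation": [0, 0, 0], "twist": 0, "hand": 0}, {"translation": [0, 0, 0], "twist": 0, "hand": 0}]}}

```text
time: 25.45
tool_pos: [0.5478, 0.0797, 0.0445]
tool_rot: [-0.001, 0.68, 0.733, -0.001]
contact_force: [-11.7, -3.4, 13.7]
gripper_width: 0.091
grasp_force: 61.4
```

```bash
python3 - <<'E'
from h import *
s=state();t=tojig(s['tool_pos'])[0];print('edge x',t[0]+.0755,'left end y',t[1]+.1008,s['tool_pos'],yawof(s),s['contact_force'],s['ft_torque'],s['tool_rot'],s['grasp_force'])
np.set_printoptions(precision=3,suppress=True)
b=snap('side','s8').astype(np.float32);b2=cv2.imread('pics/s2.png')[:,:,::-1].astype(np.float32);b6=cv2.imread('pics/s6.png')[:,:,::-1].astype(np.float32)
# stop + shingle shift vs s6 (after nudge)
for n,(x,y,w,h) in {'stoptip':(258,292,24,26),'knob':(298,305,24,34),'shing':(236,290,20,34),'shingmid':(262,245,25,25)}.items():
    for k,r in(('s6',b6),):
        print(n,k,cv2.phaseCorrelate(r[y:y+h,x:x+w].mean(2).copy(),b[y:y+h,x:x+w].mean(2).copy(),cv2.createHanningWindow((w,h),cv2.CV_32F)))
E
```

```text
edge x 0.044415075654143335 left end y 0.11777845231646271 [0.54775508 0.07965625 0.04453152] 94.31892285565611 [-11.668854    -3.43338507  13.66286708] [-0.4882574   1.74560419  0.0567107 ] [-7.20316782e-04  6.79959895e-01  7.33247922e-01 -1.22802670e-03] 61.44912242889404
stoptip s6 ((-0.08724102168294934, 0.23507645811621458), 0.9283203703385813)
knob s6 ((0.09130764956836579, 0.06314165086933698), 0.9240843416364105)
shing s6 ((-0.01700115206588393, -0.0858010814915886), 0.9745389896962378)
shingmid s6 ((0.3720730806782857, 0.7931850528285693), 0.6463532989501953)
```

```bash
python3 -c "
from plant import *
print(job_done())"
```

```text
the job is handed in; nothing more can be done
None
```

I handed the job in at about 25.5 s, with no verdict returned. By camera the stop is on the pencil line to within about 0.5 mm. The flashing is under the shingles against the lath, its left end touching the stop, and still gripped and pressed down with about 14 N.

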